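# Wind down a stabiliser jack onto a packing strip

## Task

Slide the red packing strip under the raised foot of the blue stand's jack so that the whole foot will stand on it, then wind the crank clockwise until the foot bears firmly on the strip: stop when the crank handle takes about 5 N more to turn than it took while the foot was still in the air (at least 4, at most 6), then let go. Never force the crank past 8 N of extra load, and leave the offcut, the tape roll and the screw jar where they are.

Things in the scene. Friction and masses are not known exactly. Their poses are not given: they have to be found in the camera images.
- board_mid (a point): centre (half-way up) of the loose red painted packing strip, 40 x 260 x 12 mm, 0.1 to 0.18 kg, lying flat on the bench in front of the stand; its own y axis runs along its length, x across its 40 mm width, z up. It can be gripped across its width from above and slid.
- board: the same red strip; origin at the centre of its underside, same axes
- leg: round steel leg of the jack, 27 mm thick, on the crank axis, with a black rubber foot 30 mm in diameter screwed into its lower end; the crank moves it straight down. Origin at the centre of the steel leg's lower end. The foot's underside lies 15 to 21 mm below this point (how far it is screwed in differs each time), and a cushion of unknown stiffness in it gives way by some mm under load.
- stand: blue steel stand fixed to the bench; origin on the bench below the crank axis, x pointing to the beam behind. Beam 210 mm long, z 104 to 146 mm, centred 52 mm behind the jack axis, on two legs 75 mm either side (feet 54 mm wide): the strip goes in between the legs from the front. Jack tube 48 mm in diameter, z 82 to 190 mm; its head 60 mm in diameter, up to z 214 mm.
- crank_axis (a point): point on the vertical axis of the crank and jack, on the fixed stand, at the height of the middle of the crank's handle (z 262 mm). Its x axis points from the front of the stand to the beam behind (away from the robot, within about 0.2 rad).
- knob_mid (a point): middle of the crank's upright orange handle: 24 mm thick, 50 mm high (z 232 to 282 mm), standing on the end of a flat crank arm whose top is at z 228 mm; 70 mm from the crank axis. It spins freely on its pin, so it can be held firmly from above and carried round without turning the wrist. Friction hides the load at rest: feel it while turning, or right after slow forward steps.
- crank (a joint): crank angle, rad, 0 to 8.4 (stops); grows clockwise seen from above and lowers the foot, about 5 mm a radian. At 0 the arm points along x of crank_axis; starts between 0 and 2. Turning it freely takes about 0.6 N m (8 to 9 N at the handle) of steady friction, which also holds it where it is left; 5 N extra at the handle means about 70 N on the foot.
- offcut: small pale wood offcut block, 38 x 60 x 38 mm; bystander
- tape_roll: roll of masking tape lying flat, 104 mm across, 25 mm high; bystander
- jar: glass jar of screws with a yellow lid, 68 mm across, 84 mm high; bystander

How it is judged:
On the way, in this order (a step that is already met when the one before it is completed fails the run):
1. the strip lies on the bench under the raised foot (whole foot over the strip, to 3 mm at the long edges) before the foot bears on it (x of leg in the frame of board_mid between -0.008 and 0.008 m and y of leg in the frame of board_mid between -0.115 and 0.115 m and height (world z) of board_mid below 0.01 m and contact force between leg and board below 1 N), for 0.2 s.
2. the crank has been wound until the foot bears on the strip with 50 to 105 N (3.6 to 7.5 N extra at the handle) (contact force between leg and board between 50 and 105 N), for 0.2 s.
At the end, for the whole second after the job is handed in: The foot stands on the red strip with 48 to 107 N (3.4 to 7.6 N of extra load at the crank handle), its centre within 8 mm of the strip's long centre line and at least 15 mm from its ends, the strip flat on the bench; crank and strip are at rest (x of leg in the frame of board_mid between -0.008 and 0.008 m and y of leg in the frame of board_mid between -0.115 and 0.115 m and contact force between leg and board between 48 and 107 N and velocity of joint crank between -0.02 and 0.02 rad/s and linear speed of board below 0.01 m/s and angle between board's own z axis and vertical below 0.05 rad); the robot touches nothing.
It fails at once if the foot is forced onto the strip with more than 140 N (10 N of extra load at the handle) (contact force between leg and board above 140 N).
It fails at once if the offcut is moved more than 25 mm (distance of offcut from where it was at the start of the episode above 0.025 m).
It fails at once if the tape roll is moved more than 25 mm (distance of tape_roll from where it was at the start of the episode above 0.025 m).
It fails at once if the jar is moved more than 25 mm (distance of jar from where it was at the start of the episode above 0.025 m).
It also fails if it takes over 72 s, if anything falls off the work surface, if the arm or the gripper's body presses on something with over 40 N, if the wrist force passes 120 N, or if a joint passes its speed limit or range.

## Robot

A 6-joint arm with a two-finger parallel gripper is mounted at the origin on the work surface; the furniture and walls round the work are solid. World frame = base frame: x ahead of the robot, y to its left, z up, the work surface at z = 0. Lengths are in m, angles in rad, forces in N, time in s.
With the tool pointing down it reaches from about 0.35 to 0.95 m from the base axis. Payload 17.4 kg.
Tool frame: the origin (TCP) lies between the finger pads; the fingertips stand 17 mm ahead of it and the grasp point (between the pads) lies 2 mm behind it (r.finger_overhang is the distance from the TCP to the fingertips, in m); z points along the fingers, y is the line along which they close (so a half turn about z gives the same grasp; the last joint's range is limited). The gripper opens to 93 mm and grips with 3 to 60 N. Pads are 15 mm wide; open, the fingers measure 128 mm over their backs; the gripper's body (75 mm by 188 mm) begins 65 mm behind the grasp point.
Start: joints at [-1.354, 0.116, 1.442, -0, 1.584, -0.038], TCP at [0.17, -0.653, 0.214] pointing down, gripper open.
Joint ranges: [-2.83, 2.83], [-0.83, 2.19], [0.07, 2.5], [-1.14, 4.28], [0.01, 3], [-2.97, 2.97]. Speed limits (rad/s): [1.89, 1.89, 2.22, 3.14, 3.14, 3.14].

## Interface

Orientations are given as a unit quaternion [w, x, y, z].
In Python, from bench import r gives the robot as it stands.
- The arm moves only by the tool carry_out, never from a script. Its argument "series" is a list of rows, each a list of 3 entries, a list of its own where there are three numbers: the turn, a rotation vector about the tool's x, y, z in rad, then the shift along the tool's x, y, z in mm, then the finger opening in mm, from 0 to 93. A call has 1 to 10 rows; each row shifts and turns the commanded pose from where the row before left it, along the tool's axes as they then stand; what a row does not reach is not made up. A row lasts 1/10 s, in which the tool goes at most 50 mm and 8.59 degrees, less where a joint would pass 70% of its speed; a pose out of reach is approached as far as the arm can. A call is refused whole if a number of a shift passes 50 or a number of a turn 0.15, either way. A call with a gripper value outside its range is refused whole. The fingers move at their own pace and stop on an object; the grip force is fixed at half the most. Time passes only in rows, so rows that do not move let the fingers close. It gives the time, the measured TCP pose, the force, the opening and the grip force at its end, in the units of the state.
- r.observe(): the state, without advancing time (a new reading comes with each control period).
- r.camera(name): name is "scene" or "top" or "wrist"; returns a dict with "frame" (480x640x3 uint8, red, green, blue), "range_z" (480x640 float32, m along the optical axis (not along the pixel's ray), 0 where there is no reading), "fx", "fy", "cx", "cy" (pixels), "k1" (the pictures are not rectified: a ray, as slopes to the right and down, at radius r is drawn at 1 + k1 r^2 times it, then the intrinsics apply), "rvec" (rotation vector, rad) and "tvec" (3), from world to camera coordinates, as OpenCV has them. Camera axes: x right, y down, z forward; pixel columns grow to the right and rows downward; lengths in m; the calibration is good to about 2 mm. A picture is of the moment at which its call begins.
- r.sign_off(): hands the job in; it is judged then, once.
The state is a dict: "time_s": time; "qpos": joint angles; "joint_vel": joint speeds; "effort": joint torques, N m; "position": TCP position; "orientation": TCP orientation; "wrist_force": force on the tool from outside, world axes, zero at the start; "ft_torque": the same for the moment, N m; "finger_gap": opening from 0.0 (shut) to 1.0 (fully open); "grasp_force": force on a finger pad.
Only numpy, scipy, OpenCV 4.12 (cv2) and the standard library are available. Lean on these libraries where they do the work, as an engineer would, in place of code of your own. Each camera call takes 0.05 s, during which the arm holds its last target. There are 200 camera calls.

## Working session

There is one attempt and no reset: what is moved stays moved. The work goes in short steps, Python scripts to look and compute and a tool call to move; the robot and the scene stay as the last step left them, time stands still between calls to the robot, and variables do not carry over. Pictures are saved under pics/ and viewed, at most 10 in all, crops included, and the job is handed in when it is done.

Besides the shell and the picture viewer there is one more tool, called after "Request:" as name(argument=value, ...), one argument or row to a line, values as JSON. carry_out: Moves the arm, as the interface text tells. Its arguments: {"type":"object","properties":{"series":{"type":"array","items":{"type":"array"}}},"required":["series"]}

```bash
ls; mkdir -p pics
cat > h.py <<'E'
import numpy as np, cv2
from bench import r
from scipy.spatial.transform import Rotation as R
def cloud(c):
    h,w=c['range_z'].shape
    u,v=np.meshgrid(np.arange(w),np.arange(h))
    K=np.array([[c['fx'],0,c['cx']],[0,c['fy'],c['cy']],[0,0,1.]])
    p=cv2.undistortPoints(np.stack([u,v],-1).reshape(-1,1,2).astype(float),K,np.array([c['k1'],0,0,0.])).reshape(h,w,2)
    z=c['range_z']; P=np.dstack([p*z[...,None],z])
    Rm=R.from_rotvec(np.ravel(c['rvec'])).as_matrix()
    W=(P-np.ravel(c['tvec']))@Rm
    W[z==0]=np.nan
    return W
def hsv(c): return cv2.cvtColor(c['frame'],cv2.COLOR_RGB2HSV)
def st():
    o=r.observe(); return o
E
python3 - <<'E'
from h import *
o=r.observe(); print(o)
for n in ['scene','top']:
    c=r.camera(n); cv2.imwrite(f'pics/{n}0.png',c['frame'][...,::-1]); np.savez(f'{n}0.npz',**c)
E
```

```text
pics
{'time_s': 0.0, 'qpos': array([-1.35375690e+00,  1.16502506e-01,  1.44226033e+00, -2.56118272e-05,
        1.58398968e+00, -3.77905890e-02]), 'joint_vel': array([-1.61939383e-03, -7.30382438e-04,  2.89657465e-04, -9.98935691e-05,
        1.31341706e-03, -1.81666949e-04]), 'effort': array([-1.06938307e-03, -7.21265745e+01, -6.22618532e+01,  7.79943913e-02,
        2.37428548e-02, -1.86232239e-05]), 'position': array([ 0.17010039, -0.65300422,  0.2131971 ]), 'orientation': array([-5.76459617e-04,  9.91893537e-01,  1.27070352e-01, -6.46601337e-05]), 'wrist_force': array([-0.13004423, -0.12794634, -0.35694065]), 'ft_torque': array([0.02549576, 0.03575916, 0.0339326 ]), 'grasp_force': 0.0, 'finger_gap': 1.0039680436975629}
```

View pics/scene0.png

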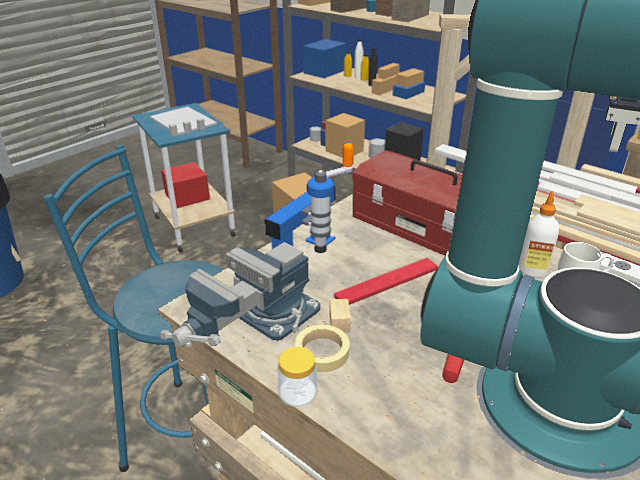

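View pics/top0.png

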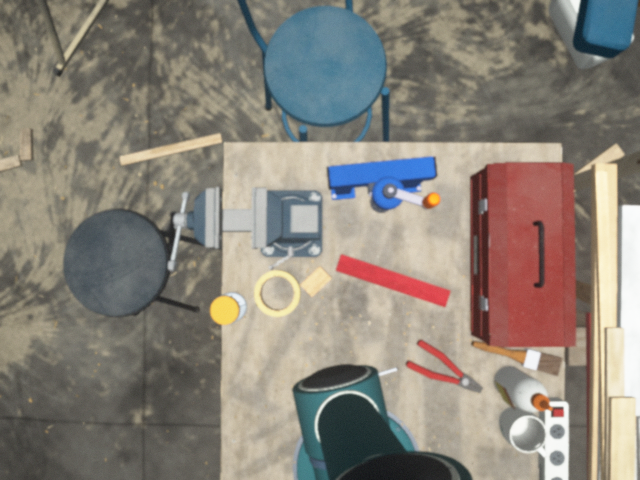

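Top view: the stand's jack is at about (390,190) with the crank knob at (432,200). The strip runs from (340,263) to (448,297), the offcut is at (316,281), the tape at (277,293) and the jar at (225,310). Next I'll measure these.

Run:
```python
from h import *
C={n:dict(np.load(f'{n}0.npz')) for n in ['scene','top']}
for n,c in C.items():
    W=cloud(c); H=hsv(c); h,s,v=H[...,0],H[...,1].astype(int),H[...,2]
    def sel(m,zlo,zhi,name,box=(0.2,1.2,-.6,.6)):
        q=m&(W[...,2]>zlo)&(W[...,2]<zhi)&(W[...,0]>box[0])&(W[...,0]<box[1])&(W[...,1]>box[2])&(W[...,1]<box[3])
        P=W[q]
        if len(P)<5: print(n,name,len(P));return P
        rc=cv2.minAreaRect(P[:,:2].astype(np.float32)*1000)
        print(n,name,len(P),'med',np.round(np.median(P,0),4),'rect c',np.round(rc[0],1),np.round(rc[1],1),round(rc[2],1),'z',np.round(np.nanpercentile(P[:,2],[2,50,98]),4))
        return P
    red=((h<6)|(h>174))&(s>150)
    sel(red,-.01,.03,'strip',(0.3,1.0,-.25,.2))
    sel((h>8)&(h<18)&(s>180),.23,.3,'knob')
    blue=(h>105)&(h<125)&(s>150)
    sel(blue,.125,.16,'beamtop')
    sel(blue,.165,.3,'head')
    sel(blue,-.01,.06,'feet',(0.4,1.1,-.3,.3))
    sel((h>20)&(h<32)&(s>120),.06,.11,'jar')
    sel((h>12)&(h<35)&(s>50),.03,.045,'offcut',(.3,.9,-.1,.2))
    sel((h>12)&(h<35)&(s>50),.018,.03,'tape',(.3,.9,-.1,.4))
c=C['top'];cv2.imwrite('pics/z.png',cv2.resize(c['frame'][130:320,200:480,::-1],None,fx=2.8,fy=2.8,interpolation=cv2.INTER_CUBIC))
W=cloud(c)
for u,v in [(340,263),(448,297),(393,280),(390,187),(383,200),(432,200),(410,196),(340,194),(330,175),(435,165)]: print(u,v,np.round(W[v,u],3))
```

```text
scene strip 1458 med [ 0.4208 -0.0718  0.0127] rect c [ 440.9 -138. ] [207.3 328.9] 22.8 z [0.0037 0.0127 0.0163]
scene knob 197 med [ 0.5639 -0.1025  0.2598] rect c [ 566.9 -106.5] [20.7 22.1] 41.0 z [0.2362 0.2598 0.2806]
scene beamtop 709 med [0.6311 0.0113 0.1462] rect c [640.1 -38.9] [ 43.1 215.1] 4.7 z [0.1263 0.1462 0.1495]
scene head 417 med [ 0.5768 -0.0269  0.2074] rect c [585.8 -36.9] [56.3 48.7] 37.7 z [0.1898 0.2074 0.2168]
scene feet 87 med [ 0.652  -0.0965  0.0091] rect c [640.6 -79.7] [ 57.1 108. ] 13.0 z [0.0039 0.0091 0.0176]
scene jar 787 med [0.3594 0.2871 0.084 ] rect c [297.1   2.7] [639.3  59.6] 77.5 z [0.0698 0.084  0.0867]
scene offcut 428 med [0.4188 0.0981 0.0386] rect c [422.4  94.8] [37.7 63.4] 43.4 z [0.0312 0.0386 0.0415]
scene tape 878 med [0.3914 0.166  0.0248] rect c [398.4 175.3] [ 99.6 125. ] 36.4 z [0.0186 0.0248 0.0285]
top strip 1726 med [ 0.4233 -0.0798  0.0115] rect c [423.  -79.4] [254.6  34.2] 71.8 z [0.0077 0.0115 0.0152]
top knob 68 med [ 0.5634 -0.104   0.2777] rect c [ 567.6 -109.3] [18.1 19.7] 8.4 z [0.2585 0.2777 0.2827]
top beamtop 20
[... 219 characters left out ...]
 [0.62   0.0167 0.0084] rect c [623.7 -37. ] [ 21.1 188.8] 3.4 z [0.0043 0.0084 0.0478]
top jar 596 med [0.3615 0.2833 0.0835] rect c [361.7 283. ] [56.8 57. ] 48.1 z [0.0798 0.0835 0.0868]
top offcut 476 med [0.4216 0.0919 0.0377] rect c [421.4  92. ] [37.3 59.4] 45.2 z [0.0339 0.0377 0.0415]
top tape 767 med [0.3937 0.1792 0.024 ] rect c [394.  179.2] [101.  101.2] 45.2 z [0.0201 0.024  0.0275]
340 263 [0.461 0.039 0.013]
448 297 [ 0.386 -0.203  0.01 ]
393 280 [ 0.424 -0.08   0.012]
390 187 [ 0.596 -0.045  0.236]
383 200 [ 0.576 -0.035  0.212]
432 200 [ 0.567 -0.109  0.281]
410 196 [ 0.581 -0.082  0.226]
340 194 [0.617 0.039 0.009]
330 175 [0.634 0.062 0.146]
435 165 [ 0.655 -0.145  0.145]
```

View pics/z.png

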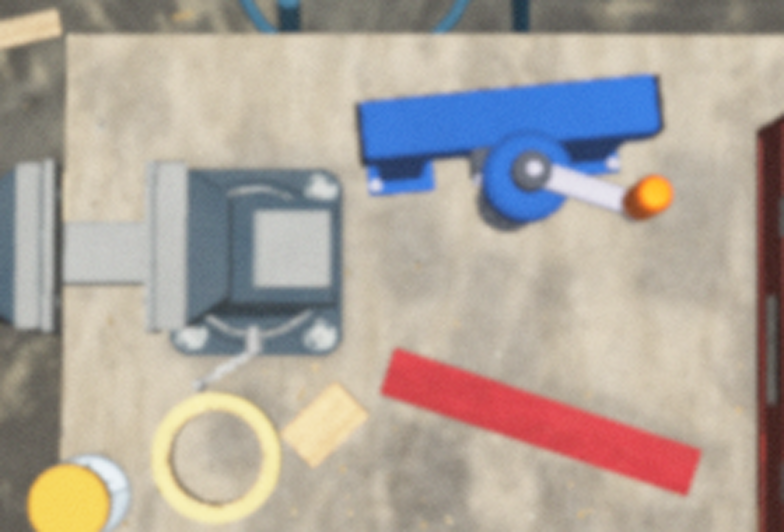

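```bash
cat >> h.py <<'E'
def plan(target, yaw_y=None):
    """shift in tool axes (mm) and tool-z turn to reach world target; yaw_y = world angle (deg) of tool y"""
    o=r.observe(); q=o['orientation']; Q=R.from_quat([q[1],q[2],q[3],q[0]]); M=Q.as_matrix()
    print('t',round(o['time_s'],2),'pos',np.round(o['position'],4),'yaw_y',round(np.degrees(np.arctan2(M[1,1],M[0,1])),2),'toolz',np.round(M[:,2],4),'gap',round(o['finger_gap']*93,1),'F',np.round(o['wrist_force'],2),'q',np.round(o['qpos'],2),'gf',round(o['grasp_force'],1))
    d=(np.array(target)-o['position'])*1000
    print(' shift tool mm',np.round(M.T@d,1))
    if yaw_y is not None:
        a=np.radians(yaw_y)-np.arctan2(M[1,1],M[0,1]); a=(a+np.pi/2)%np.pi-np.pi/2
        print(' turn z',round(-a,3))
    return M
E
python3 - <<'E'
from h import *
c=dict(np.load('top0.npz'));W=cloud(c)
q=(W[...,1]<-.2)&(W[...,1]>-.7)&(W[...,0]>-.3)&(W[...,0]<.75)&(W[...,2]>.03)
P=W[q]
for x0 in np.arange(-.3,.75,.1):
    print(round(x0,2),[ (lambda s: round(float(s.max()),2) if len(s) else 0)(P[(P[:,0]>=x0)&(P[:,0]<x0+.1)&(P[:,1]>=y)&(P[:,1]<y+.05)][:,2]) for y in np.arange(-.7,-.2,.05)])
T=P[(P[:,2]>.1)&(P[:,0]>.3)&(P[:,0]<.6)]; print('toolbox y max',np.percentile(T[:,1],99.5))
V=W[(W[...,1]>.02)&(W[...,1]<.3)&(W[...,0]>.45)&(W[...,0]<.7)&(W[...,2]>.05)];print('vise',np.nanpercentile(V,[1,99],axis=0))
plan([.404,-.136,.15],-18.2)
E
```

```text
-0.3 [0, 0, 0, 0, 0, 0, 0, 0, 0, 0]
-0.2 [0, 0, 0, 0, 0, 0, 0, 0, 0, 0]
-0.1 [0, 0.04, 0, 0.06, 0.04, 0.04, 0, 0, 0, 0]
0.0 [0, 0.04, 0.08, 0.08, 0.04, 0.04, 0.09, 0.09, 0, 0]
0.1 [0, 0.04, 0.08, 0.08, 0.04, 0.05, 0.17, 0.2, 0, 0]
0.2 [0, 0, 0.07, 0.07, 0, 0.14, 0.17, 0.2, 0.14, 0]
0.3 [0, 0, 0.07, 0.07, 0, 0.15, 0.15, 0.15, 0.15, 0.13]
0.4 [0, 0, 0, 0.06, 0, 0.15, 0.15, 0.18, 0.15, 0]
0.5 [0, 0, 0, 0.06, 0, 0.15, 0.15, 0.18, 0.15, 0.13]
0.6 [0, 0, 0, 0.06, 0, 0.15, 0.15, 0.15, 0.15, 0]
0.7 [0, 0, 0, 0, 0, 0, 0, 0, 0, 0]
toolbox y max -0.25013901425398277
vise [[0.49378978 0.0240399  0.06186246]
 [0.65072661 0.29835796 0.15388507]]
t 0.1 pos [ 0.17   -0.653   0.2133] yaw_y -75.4 toolz [-2.e-04  1.e-03 -1.e+00] gap 93.0 F [-0.74 -0.56  0.03] q [-1.35  0.12  1.44 -0.    1.58 -0.04] gf 0.0
 shift tool mm [ 356.7 -441.3   63.8]
 turn z -0.998
```

Request:
carry_out(
  series=[
    [[0,0,0],[0,0,-35],93],
    [[0,0,0],[0,0,-35],93],
    [[0,0,0],[29,-36,0],93],
    [[0,0,0],[29,-36,0],93],
    [[0,0,0],[29,-36,0],93],
    [[0,0,0],[29,-36,0],93],
    [[0,0,0],[29,-36,0],93],
    [[0,0,0],[29,-36,0],93],
    [[0,0,0],[29,-36,0],93],
    [[0,0,0],[29,-36,0],93],
  ],
)

```text
time_s: 1.1
position: [0.3222, -0.3143, 0.2837]
orientation: [-0.0, 0.992, 0.127, 0.0]
wrist_force: [1.2, 0.1, -0.1]
finger_gap: 1.001
grasp_force: 0.0
```

Request:
carry_out(
  series=[
    [[0,0,0],[31,-38,0],93],
    [[0,0,0],[31,-38,0],93],
    [[0,0,0],[31,-38,0],93],
    [[0,0,0],[31,-38,0],93],
    [[0,0,-0.14],[0,0,20],93],
    [[0,0,-0.14],[0,0,20],93],
    [[0,0,-0.14],[0,0,20],93],
    [[0,0,-0.14],[0,0,20],93],
    [[0,0,-0.14],[0,0,20],93],
    [[0,0,-0.14],[0,0,20],93],
  ],
)

```text
time_s: 2.1
position: [0.4035, -0.1376, 0.1629]
orientation: [-0.0, 0.852, 0.523, -0.0]
wrist_force: [-0.2, 0.2, 0.0]
finger_gap: 0.999
grasp_force: 0.0
```

Run:
```python
from h import *
plan([.404,-.136,.019],-18.2)
c=r.camera('wrist');cv2.imwrite('pics/w1.png',c['frame'][...,::-1])
W=cloud(c);H=hsv(c);h,s=H[...,0],H[...,1].astype(int)
P=W[((h<6)|(h>174))&(s>150)&(abs(W[...,2]-.012)<.006)&(W[...,1]>-.25)]
if len(P)>10: print(len(P),cv2.minAreaRect(P[:,:2].astype(np.float32)*1000),np.median(P[:,2]))
c=r.camera('scene');W=cloud(c);H=hsv(c);h,s,v=H[...,0],H[...,1].astype(int),H[...,2]
d=np.hypot(W[...,0]-.5887,W[...,1]+.0446)
m=(d<.035)&(W[...,2]<.11)
import collections
vs,us=np.where(m)
for z in np.arange(0,.11,.005):
    k=m&(W[...,2]>=z)&(W[...,2]<z+.005)
    if k.sum(): print(round(z,3),k.sum(),np.round(np.median(W[k],0),3),np.median(c['frame'][k],0), 'rmin/max',np.round([d[k].min(),d[k].max()],3))
vv=slice(vs.min()-30,vs.max()+30);uu=slice(us.min()-40,us.max()+40)
cv2.imwrite('pics/leg.png',cv2.resize(c['frame'][vv,uu,::-1],None,fx=5,fy=5,interpolation=cv2.INTER_CUBIC)[:600,:800]); print(vv,uu)
```

```text
t 2.1 pos [ 0.4035 -0.1376  0.1629] yaw_y -26.94 toolz [-3.e-04  1.e-04 -1.e+00] gap 92.9 F [-0.18  0.15  0.01] q [-0.39 -0.44  2.01 -0.    1.57  0.08] gf 0.0
 shift tool mm [  1.6  -0.3 143.9]
 turn z -0.153
17378 ((334.24847412109375, -105.48167419433594), (289.8678283691406, 239.8092041015625), 4.316896438598633) 0.011355835673790678
0.0 300 [ 0.589 -0.044  0.002] [216. 207. 184.] rmin/max [0.002 0.035]
0.03 6 [ 0.582 -0.038  0.034] [46.  45.  46.5] rmin/max [0.009 0.012]
0.035 20 [ 0.585 -0.033  0.038] [34.5 33.  35.5] rmin/max [0.007 0.017]
0.04 31 [ 0.585 -0.035  0.043] [48. 50. 48.] rmin/max [0.005 0.017]
0.045 22 [ 0.586 -0.037  0.047] [61. 64. 63.] rmin/max [0.005 0.015]
0.05 10 [ 0.585 -0.035  0.053] [143.5 143.  152.5] rmin/max [0.006 0.014]
0.055 21 [ 0.585 -0.034  0.057] [157. 154. 164.] rmin/max [0.006 0.017]
0.06 21 [ 0.583 -0.034  0.063] [153. 148. 155.] rmin/max [0.009 0.016]
0.065 23 [ 0.586 -0.034  0.068] [157. 155. 164.] rmin/max [0.007 0.016]
0.07 17 [ 0.585 -0.034  0.073] [154. 150. 159.] rmin/max [0.008 0.018]
0.075 7 [ 0.583 -0.035  0.077] [118. 116. 124.] rmin/max [0.01  0.015]
0.08 10 [ 0.576 -0.037  0.084] [76.  83.  93.5] rmin/max [0.018 0.025]
0.085 37 [ 0.578 -0.026  0.087] [75. 77. 81.] rmin/max [0.016 0.026]
0.09 58 [ 0.578 -0.029  0.093] [121.5 126.5 131. ] rmin/max [0.012 0.028]
0.095 40 [ 0.579 -0.028  0.097] [173. 178. 182.] rmin/max [0.014 0.03 ]
0.1 35 [ 0.58  -0.029  0.102] [167. 171. 177.] rmin/max [0.013 0.024]
0.105 27 [ 0.578 -0.029  0.108] [91. 94. 97.] rmin/max [0.016 0.03 ]
slice(np.int64(194), np.int64(301), None) slice(np.int64(267), np.int64(375), None)
```

Request:
carry_out(
  series=[
    [[0,0,-0.15],[1.5,0,40],93],
    [[0,0,0],[0,0,45],93],
    [[0,0,0],[0,0,40],93],
    [[0,0,0],[0,0,18.5],70],
    [[0,0,0],[0,0,0],60],
    [[0,0,0],[0,0,0],45],
    [[0,0,0],[0,0,0],30],
    [[0,0,0],[0,0,0],30],
    [[0,0,0],[0,0,0],30],
    [[0,0,0],[0,0,0],30],
  ],
)

```text
time_s: 3.2
position: [0.4047, -0.1364, 0.021]
orientation: [0.0, 0.813, 0.583, 0.0]
wrist_force: [-0.1, -1.0, 0.1]
finger_gap: 0.449
grasp_force: 0.0
```

Run:
```python
from h import *
plan([.404,-.136,.019],-18.2)
c=r.camera('top');W=cloud(c);H=hsv(c);h,s=H[...,0],H[...,1].astype(int)
m=(((h<6)|(h>174))&(s>130)&(W[...,2]<.03)&(W[...,1]>-.24)&(W[...,0]>.34)); P=W[m]
print(len(P),cv2.minAreaRect(P[:,:2].astype(np.float32)*1000),np.percentile(P,[1,99],axis=0))
```

```text
t 3.2 pos [ 0.4047 -0.1364  0.021 ] yaw_y -18.69 toolz [ 8.e-04 -3.e-04 -1.e+00] gap 41.7 F [-0.07 -0.98  0.08] q [-0.38 -0.33  2.17  0.    1.3  -0.06] gf 0.0
 shift tool mm [ 0.2 -0.8  2. ]
 turn z -0.009
1150 ((438.0167236328125, -33.48259735107422), (159.34603881835938, 36.95420455932617), 71.66388702392578) [[ 0.40127413 -0.10878449  0.00731139]
 [ 0.47467748  0.04129794  0.01584266]]
```

Request:
carry_out(
  series=[
    [[0,0,0],[0,-0.5,1.5],30],
    [[0,0,0],[0,0,0],30],
    [[0,0,0],[0,0,0],30],
    [[0,0,0],[0,0,0],30],
  ],
)

```text
time_s: 3.65
position: [0.4039, -0.1362, 0.019]
orientation: [-0.0, 0.812, 0.583, 0.0]
wrist_force: [-0.4, 0.0, -0.5]
finger_gap: 0.323
grasp_force: 0.0
```

Request:
carry_out(
  series=[
    [[0,0,0.1],[0,0,0],30],
    [[0,0,0.12],[0,0,0],30],
    [[0,0,0.12],[0,0,0],30],
    [[0,0,0.12],[0,0,0],30],
    [[0,0,0.12],[0,0,0],30],
    [[0,0,0.12],[0,0,0],30],
    [[0,0,0.12],[0,0,0],30],
    [[0,0,0.12],[0,0,0],30],
    [[0,0,0.12],[0,0,0],30],
    [[0,0,0],[0,0,0],30],
  ],
)

```text
time_s: 4.65
position: [0.4039, -0.1362, 0.0189]
orientation: [0.0, 0.996, 0.091, -0.0]
wrist_force: [0.1, 0.2, -0.1]
finger_gap: 0.325
grasp_force: 0.0
```

```bash
cat >> h.py <<'E'
def strip(name='top'):
    c=r.camera(name);W=cloud(c);H=hsv(c);h,s=H[...,0],H[...,1].astype(int)
    m=(((h<6)|(h>174))&(s>130)&(W[...,2]<.03)&(W[...,1]>-.24)&(W[...,0]>.33)&(W[...,0]<.7)&(W[...,1]<.1)); P=W[m]
    P=P[np.abs(P[:,2]-np.median(P[:,2]))<.006]
    print(name,len(P),cv2.minAreaRect(P[:,:2].astype(np.float32)*1000),np.round(np.percentile(P,[1,99],axis=0),4).tolist())
    return c
E
python3 - <<'E'
from h import *
plan([.441,-.0706,.0195],-80.5)
c=strip('top');cv2.imwrite('pics/t2.png',c['frame'][130:320,250:500,::-1]); strip('scene')
E
```

```text
t 4.65 pos [ 0.4039 -0.1362  0.0189] yaw_y -79.54 toolz [-0. -0. -1.] gap 30.2 F [ 0.1   0.22 -0.05] q [-0.39 -0.33  2.18 -0.    1.3   1.  ] gf 0.0
 shift tool mm [ 48.4 -57.8  -0.6]
 turn z 0.017
top 953 ((438.2495422363281, -32.943389892578125), (158.14437866210938, 37.04772186279297), 71.78714752197266) [[0.4166, -0.1012, 0.0075], [0.4747, 0.0435, 0.0159]]
scene 1302 ((422.4023132324219, -77.51603698730469), (263.5579833984375, 43.17156982421875), 71.67841339111328) [[0.3686, -0.1967, 0.0073], [0.4739, 0.0409, 0.0165]]
```

Run:
```python
from h import *
print(r.finger_overhang)
c=r.camera('wrist');cv2.imwrite('pics/w2.png',c['frame'][...,::-1])
c=r.camera('scene');cv2.imwrite('pics/s2.png',cv2.resize(c['frame'][180:380,260:520,::-1],None,fx=3,fy=3))
```

```text
0.017
```

View pics/s2.png

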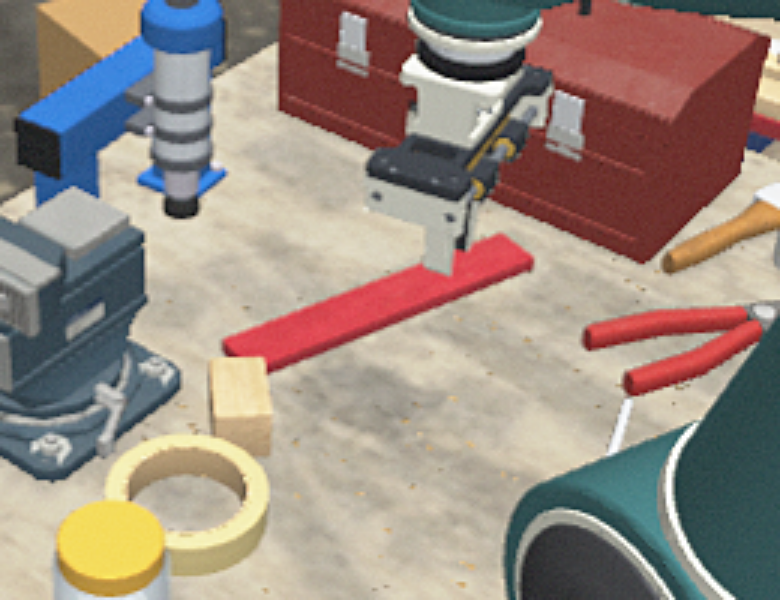

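View pics/w2.png

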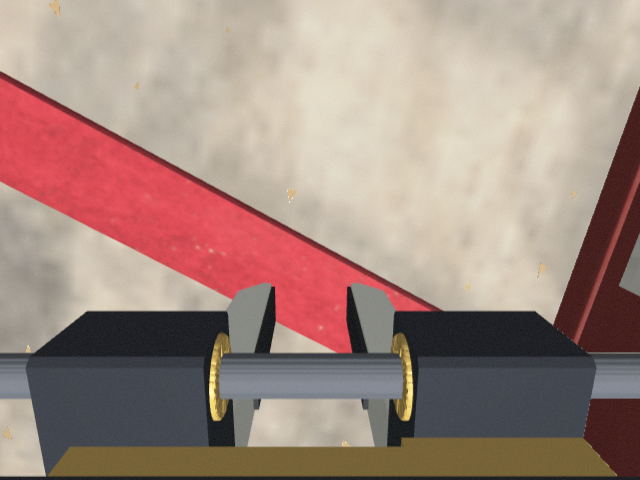

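The scene view shows the fingertips at about (440,272), closed over the strip's top without gripping it. The strip itself hasn't moved. I'll measure how high the fingertips really are.

Run:
```python
from h import *
c=r.camera('scene');W=cloud(c)
for u in (403,407,410):
  for v in range(262,276): print((u,v),np.round(W[v,u],4),c['frame'][v,u]) if u==407 or v in(268,270) else 0
w=r.camera('wrist');W=cloud(w)
print('wrist depth around fingers')
for u,v in [(255,295),(262,320),(370,295),(300,300),(320,320),(200,150),(450,120)]: print((u,v),np.round(W[v,u],4),w['range_z'][v,u])
o=r.observe();print(o['position'],o['orientation'],o['wrist_force'])
```

```text
(403, 268) [ 0.4039 -0.1081  0.0346] [183 189 178]
(403, 270) [ 0.415  -0.1281  0.0125] [205 102 105]
(407, 262) [ 0.3939 -0.1054  0.057 ] [185 182 172]
(407, 263) [ 0.3948 -0.1075  0.0528] [181 180 167]
(407, 264) [ 0.393  -0.1048  0.0524] [184 182 170]
(407, 265) [ 0.3941 -0.1071  0.0479] [180 178 167]
(407, 266) [ 0.3935 -0.1066  0.0458] [184 184 175]
(407, 267) [ 0.3936 -0.1071  0.0427] [182 182 169]
(407, 268) [ 0.3939 -0.1082  0.0393] [179 179 170]
(407, 269) [ 0.3926 -0.1062  0.0383] [186 189 178]
(407, 270) [ 0.3937 -0.1088  0.0335] [157 175 164]
(407, 271) [ 0.4044 -0.1281  0.0148] [206 109 109]
(407, 272) [ 0.4031 -0.1262  0.0137] [225  65  74]
(407, 273) [ 0.4019 -0.1246  0.0124] [230  78  89]
(407, 274) [ 0.4002 -0.1221  0.0118] [225  75  83]
(407, 275) [ 0.3973 -0.1174  0.0131] [225  78  91]
(410, 268) [ 0.4058 -0.1427  0.0145] [199 144 138]
(410, 270) [ 0.4028 -0.1383  0.0127] [191 146 139]
wrist depth around fingers
(255, 295) [ 0.4089 -0.1133  0.0356] 0.16365466
(262, 320) [ 0.409  -0.1183  0.0564] 0.14372593
(370, 295) [ 0.418  -0.1564  0.0379] 0.16121215
(300, 300) [ 0.4003 -0.132   0.0113] 0.19020313
(320, 320) [ 0.3924 -0.1427  0.0113] 0.19258681
(200, 150) [ 0.4563 -0.0767 -0.0012] 0.18585952
(450, 120) [ 0.4891 -0.1815 -0.0023] 0.1837241
[ 0.40394379 -0.13620797  0.01895088] [-1.08055536e-05  9.95656315e-01  9.31047903e-02 -5.64362113e-06] [-0.21909104  1.01021532 -0.45944457]
```

The wrist view shows both fingers well above the strip, with their tips near (255,290) and (370,290). Both cameras put the tips at z of about 33–35 mm, and the reported pose implies 2 mm. The tips are therefore about 31 mm higher than the stated geometry gives, and only in height, since xy agrees. I'll work from the measured height: turn back, go lower and watch the force.

Request:
carry_out(
  series=[
    [[0,0,-0.1],[0,0,0],93],
    [[0,0,-0.12],[0,0,0],93],
    [[0,0,-0.12],[0,0,0],93],
    [[0,0,-0.12],[0,0,0],93],
    [[0,0,-0.12],[0,0,0],93],
    [[0,0,-0.12],[0,0,0],93],
    [[0,0,-0.12],[0,0,0],93],
    [[0,0,-0.12],[0,0,0],93],
    [[0,0,-0.13],[0,0,0],93],
    [[0,0,0],[0,0,10],93],
  ],
)

```text
time_s: 5.95
position: [0.4046, -0.1365, 0.0097]
orientation: [0.001, 0.809, 0.588, 0.001]
wrist_force: [0.3, 0.4, -1.1]
finger_gap: 0.996
grasp_force: 0.0
```

Request:
carry_out(
  series=[
    [[0,0,0],[0,0,8],93],
    [[0,0,0],[0,0,5],93],
    [[0,0,0],[0,0,2],93],
    [[0,0,0],[0,0,0],93],
  ],
)

```text
time_s: 6.35
position: [0.4037, -0.1361, -0.0046]
orientation: [-0.001, 0.81, 0.586, -0.0]
wrist_force: [-22.6, 9.3, 36.1]
finger_gap: 0.997
grasp_force: 18.4
```

Run:
```python
from h import *
plan([.404,-.136,-.0105],-18.2)
for n in ['scene','wrist']:
    c=r.camera(n);W=cloud(c)
    # finger pixels: greyish, near tcp
    H=hsv(c);d=np.hypot(W[...,0]-.404,W[...,1]+.136)
    m=(d<.075)&(W[...,2]<.07)&(H[...,1]<60)&(H[...,0]>30); 
    print(n,m.sum(),np.round(np.percentile(W[m],[1,5,50],axis=0),4).tolist())
    cv2.imwrite(f'pics/g_{n}.png',c['frame'][...,::-1])
```

```text
t 6.35 pos [ 0.4037 -0.1361 -0.0046] yaw_y -18.24 toolz [-1.6e-03  6.0e-04 -1.0e+00] gap 92.7 F [-22.65   9.28  36.11] q [-0.38 -0.3   2.2  -0.    1.25 -0.07] gf 18.4
 shift tool mm [0.2 0.2 5.9]
 turn z -0.001
scene 200 [[0.3428, -0.1744, -0.0002], [0.345, -0.1557, 0.0013], [0.4485, -0.143, 0.0367]]
wrist 7936 [[0.349, -0.1571, 0.0013], [0.3512, -0.1535, 0.0062], [0.3623, -0.1278, 0.0365]]
```

View pics/g_wrist.png

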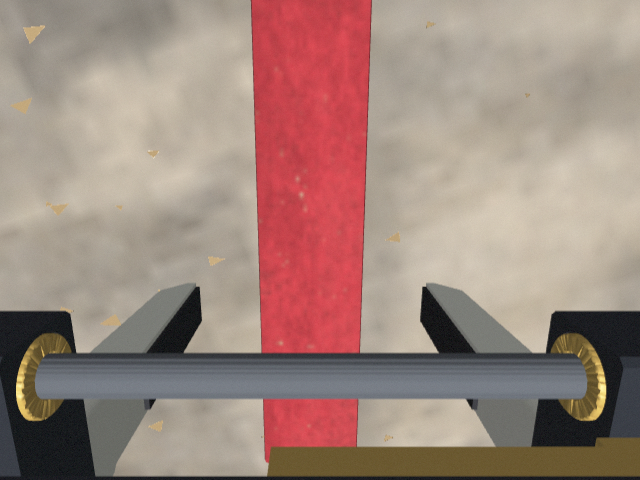

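The strip runs between the open fingers, with its edges at x of about 262–360 px and the fingertips at (180,288) and (440,288). The centring is good, but the tips are now pressing on the bench, so I'll back off.

Request:
carry_out(
  series=[
    [[0,0,0],[0,0,-3],93],
    [[0,0,0],[0,0,0],93],
  ],
)

```text
time_s: 6.65
position: [0.404, -0.1362, -0.0032]
orientation: [0.0, 0.81, 0.586, 0.0]
wrist_force: [0.4, 0.1, 0.1]
finger_gap: 1.002
grasp_force: 0.0
```

Run:
```python
from h import *
plan([.404,-.136,-.0105],-18.2)
w=r.camera('wrist');W=cloud(w)
for u,v in [(180,287),(190,287),(197,290),(175,295),(430,287),(440,288),(450,295),(150,310),(310,300),(240,290),(390,290)]: print((u,v),np.round(W[v,u],4),w['frame'][v,u])
```

```text
t 6.65 pos [ 0.404  -0.1362 -0.0032] yaw_y -18.21 toolz [ 1.e-04 -0.e+00 -1.e+00] gap 93.2 F [0.4  0.14 0.08] q [-0.39 -0.3   2.19  0.    1.25 -0.07] gf 0.0
 shift tool mm [ 0.2 -0.1  7.3]
 turn z -0.0
(180, 287) [ 0.3572 -0.1109  0.0057] [124 125 121]
(190, 287) [ 0.3605 -0.1124  0.0046] [124 124 121]
(197, 290) [ 0.3626 -0.1146  0.0042] [25 27 29]
(175, 295) [ 0.3576 -0.1112  0.0139] [127 128 122]
(430, 287) [ 0.4534 -0.1431  0.004 ] [120 120 115]
(440, 288) [ 0.4564 -0.143   0.0079] [126 125 119]
(450, 295) [ 0.4583 -0.1443  0.0138] [126 127 122]
(150, 310) [ 0.3532 -0.11    0.0279] [122 123 119]
(310, 300) [ 0.406  -0.1304  0.0113] [197  69  77]
(240, 290) [ 0.3778 -0.1217 -0.001 ] [163 153 141]
(390, 290) [ 0.4379 -0.1414 -0.0009] [186 176 164]
```

Request:
carry_out(
  series=[
    [[0,0,0],[0,0,0],70],
    [[0,0,0],[0,0,0],55],
    [[0,0,0],[0,0,0],40],
    [[0,0,0],[0,0,0],30],
    [[0,0,0],[0,0,0],30],
    [[0,0,0],[0,0,0],30],
    [[0,0,0],[0,0,0],30],
    [[0,0,0],[0,0,0],30],
  ],
)

```text
time_s: 7.5
position: [0.404, -0.1362, -0.0031]
orientation: [0.0, 0.81, 0.587, 0.0]
wrist_force: [1.0, 0.0, 0.3]
finger_gap: 0.426
grasp_force: 30.0
```

Gripped: 39.6 mm wide at 30 N. Now I'll turn the strip.

Request:
carry_out(
  series=[
    [[0,0,0.1],[0,0,0],30],
    [[0,0,0.12],[0,0,0],30],
    [[0,0,0.12],[0,0,0],30],
    [[0,0,0.12],[0,0,0],30],
    [[0,0,0.12],[0,0,0],30],
    [[0,0,0.12],[0,0,0],30],
    [[0,0,0.12],[0,0,0],30],
    [[0,0,0.12],[0,0,0],30],
    [[0,0,0.13],[0,0,0],30],
    [[0,0,0],[0,0,0],30],
  ],
)

```text
time_s: 8.5
position: [0.4039, -0.1362, -0.0031]
orientation: [0.0, 0.996, 0.091, -0.0]
wrist_force: [0.1, 0.5, 0.1]
finger_gap: 0.426
grasp_force: 30.0
```

Run:
```python
from h import *
plan([.441,-.0706,-.003],-80.5)
c=strip('top'); strip('scene')
```

```text
t 8.5 pos [ 0.4039 -0.1362 -0.0031] yaw_y -79.55 toolz [-0. -0. -1.] gap 39.6 F [0.1  0.54 0.08] q [-0.39 -0.3   2.19 -0.    1.25  1.  ] gf 30.0
 shift tool mm [ 48.3 -57.8  -0.1]
 turn z 0.017
top 985 ((514.810791015625, -115.4837646484375), (151.62265014648438, 37.73783874511719), 10.443142890930176) [[0.4461, -0.1381, 0.0075], [0.5879, -0.0887, 0.016]]
scene 1119 ((462.6981201171875, -121.90950012207031), (259.10302734375, 46.634124755859375), 11.341455459594727) [[0.336, -0.1601, 0.0071], [0.5868, -0.0837, 0.0168]]
```

Request:
carry_out(
  series=[
    [[0,0,0],[6,-8,0],30],
    [[0,0,0],[9,-11,0],30],
    [[0,0,0],[11,-13,0],30],
    [[0,0,0],[11,-13,0],30],
    [[0,0,0],[8,-9,0],30],
    [[0,0,0],[3.3,-3.8,0],30],
    [[0,0,0],[0,0,0],30],
    [[0,0,0],[0,0,0],30],
  ],
)

```text
time_s: 9.4
position: [0.4407, -0.0706, -0.003]
orientation: [-0.0, 0.996, 0.093, 0.0]
wrist_force: [0.6, 0.2, 0.2]
finger_gap: 0.427
grasp_force: 30.0
```

Run:
```python
from h import *
plan([.441,-.0706,-.003],-80.5)
c=strip('top'); c=strip('scene')
cv2.imwrite('pics/s3.png',cv2.resize(c['frame'][150:350,260:520,::-1],None,fx=3,fy=3))
```

```text
t 9.4 pos [ 0.4407 -0.0706 -0.003 ] yaw_y -79.38 toolz [-0.e+00  1.e-04 -1.e+00] gap 39.7 F [0.56 0.24 0.17] q [-0.22 -0.25  2.15  0.    1.24  1.17] gf 30.0
 shift tool mm [ 0.3  0.  -0. ]
 turn z 0.02
top 454 ((500.4857177734375, -59.443328857421875), (249.4170379638672, 36.794898986816406), 11.262207984924316) [[0.5199, -0.0712, 0.0071], [0.6136, -0.0215, 0.0163]]
scene 1098 ((498.72381591796875, -57.87961959838867), (257.4692687988281, 46.68355941772461), 11.02807903289795) [[0.3733, -0.0956, 0.0068], [0.622, -0.021, 0.0166]]
```

View pics/s3.png

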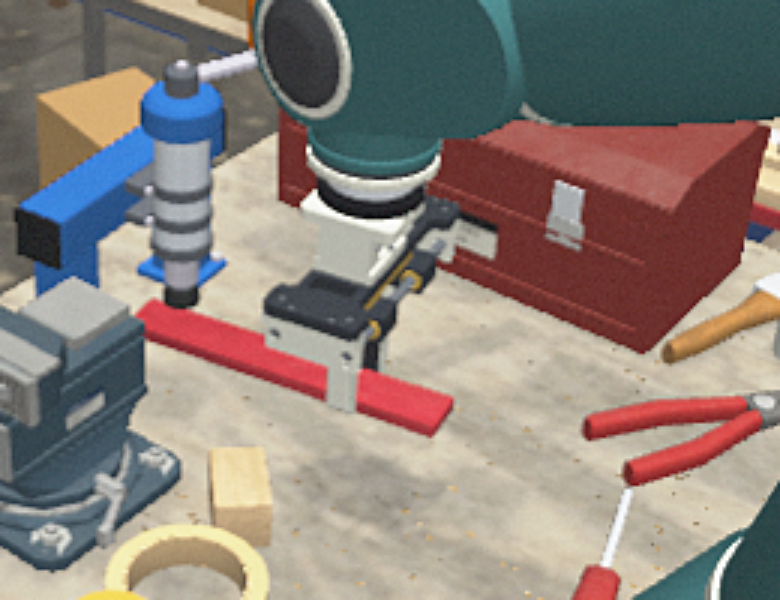

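The strip lies under the raised foot, with the foot at about (180,298) in the crop, and passes between the legs. I measure its centre line about 2.5 mm left of the axis, so I'll nudge it right, release and rise.

Request:
carry_out(
  series=[
    [[0,0,0],[0,1.2,0],30],
    [[0,0,0],[0,1.3,0],30],
    [[0,0,0],[0,0,0],30],
    [[0,0,0],[0,0,0],50],
    [[0,0,0],[0,0,0],60],
    [[0,0,0],[0,0,0],60],
    [[0,0,0],[0,0,-15],60],
    [[0,0,0],[0,0,-35],60],
    [[0,0,0],[-10,0,-45],60],
    [[0,0,0],[-10,0,-45],60],
  ],
)

```text
time_s: 10.5
position: [0.4209, -0.0765, 0.1383]
orientation: [-0.0, 0.996, 0.092, -0.0]
wrist_force: [0.3, -0.6, -0.1]
finger_gap: 0.645
grasp_force: 0.0
```

Request:
carry_out(
  series=[
    [[0,0,0],[-10,0,-45],60],
    [[0,0,0],[-10,0,-45],60],
    [[0,0,0],[0,0,-45],60],
    [[0,0,0],[0,0,-45],60],
    [[0,0,0],[0,0,-20],60],
    [[0,0,0],[0,0,0],60],
  ],
)

```text
time_s: 11.1
position: [0.4024, -0.0804, 0.34]
orientation: [0.001, 0.996, 0.092, 0.002]
wrist_force: [0.9, -0.1, -0.1]
finger_gap: 0.643
grasp_force: 0.0
```

Run:
```python
from h import *
plan([.567,-.109,.33])
c=strip('top');
W=cloud(c);H=hsv(c);h,s=H[...,0],H[...,1].astype(int)
k=(h>8)&(h<18)&(s>180)&(W[...,2]>.27)&(W[...,2]<.295)&(W[...,0]<.75);P=W[k];print('knob top',len(P),cv2.minEnclosingCircle(P[:,:2].astype(np.float32)*1000),np.median(P[:,2]))
strip('scene')
```

```text
t 11.1 pos [ 0.4024 -0.0804  0.34  ] yaw_y -79.41 toolz [ 0.0041 -0.0011 -1.    ] gap 59.8 F [ 0.95 -0.14 -0.11] q [-0.26 -0.47  1.75 -0.    1.86  1.13] gf 0.0
 shift tool mm [156.5  58.3  10.7]
top 1314 ((505.5036315917969, -61.162784576416016), (219.89019775390625, 37.386383056640625), 10.609580993652344) [[0.4033, -0.0931, 0.0076], [0.5831, -0.0305, 0.0158]]
knob top 55 ((568.4302368164062, -109.864501953125), 10.126945495605469) 0.2787729546375745
scene 1313 ((499.8146057128906, -60.13936996459961), (258.9393310546875, 45.54108428955078), 10.586697578430176) [[0.3729, -0.096, 0.0072], [0.6228, -0.0238, 0.0165]]
```

Request:
carry_out(
  series=[
    [[0,0,0],[32,12,0],60],
    [[0,0,0],[32,12,0],60],
    [[0,0,0],[32,12,0],60],
    [[0,0,0],[32,12,0],60],
    [[0,0,0],[29,10,0],60],
    [[0,0,0],[0,0,10],60],
    [[0,0,0],[0,0,0],60],
  ],
)

```text
time_s: 11.9
position: [0.5665, -0.1083, 0.3234]
orientation: [-0.001, 0.996, 0.092, -0.002]
wrist_force: [-0.2, -0.1, -1.1]
finger_gap: 0.644
grasp_force: 0.0
```

Run:
```python
from h import *
plan([.568,-.110,.232])
w=r.camera('wrist');W=cloud(w);H=hsv(w);h,s=H[...,0],H[...,1].astype(int)
k=(h>8)&(h<18)&(s>180)&(W[...,2]>.275)&(W[...,2]<.295);P=W[k];print(len(P),np.median(P,0) if len(P) else 0,cv2.minEnclosingCircle(P[:,:2].astype(np.float32)*1000) if len(P) else 0)
cv2.imwrite('pics/w4.png',w['frame'][...,::-1])
```

```text
t 11.9 pos [ 0.5665 -0.1083  0.3234] yaw_y -79.4 toolz [-0.0048  0.0011 -1.    ] gap 59.9 F [-0.25 -0.06 -1.09] q [-0.23 -0.1   1.49 -0.    1.76  1.15] gf 0.0
 shift tool mm [ 1.5  2.1 91.4]
478 [ 0.57491839 -0.10874505  0.2786161 ] ((569.9891357421875, -111.4411392211914), 11.160564422607422)
```

View pics/w4.png

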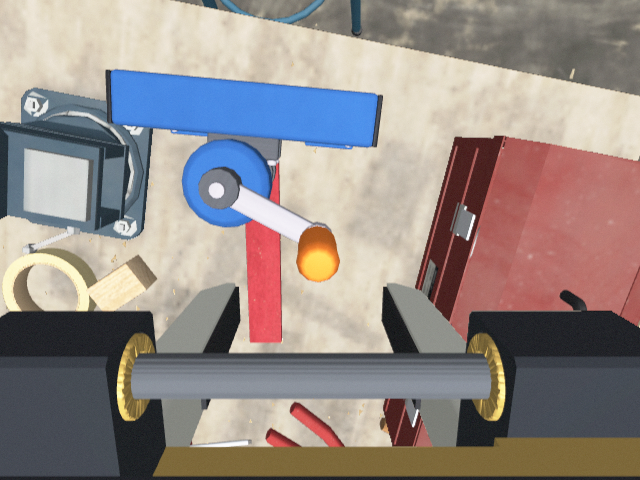

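Knob top is at (318,262), between the fingertips at 235 and 385 px. I'll lower onto it and grip.

Request:
carry_out(
  series=[
    [[0,0,0],[3,2,25],60],
    [[0,0,0],[0,0,30],60],
    [[0,0,0],[0,0,25],60],
    [[0,0,0],[0,0,10],60],
    [[0,0,0],[0,0,0],60],
  ],
)

```text
time_s: 12.45
position: [0.5693, -0.1097, 0.2364]
orientation: [-0.0, 0.996, 0.092, -0.001]
wrist_force: [-0.3, 0.6, 1.1]
finger_gap: 0.642
grasp_force: 0.0
```

Request:
carry_out(
  series=[
    [[0,0,0],[0,0,0],45],
    [[0,0,0],[0,0,0],30],
    [[0,0,0],[0,0,0],15],
    [[0,0,0],[0,0,0],15],
    [[0,0,0],[0,0,0],15],
    [[0,0,0],[0,0,0],15],
  ],
)

```text
time_s: 13.05
position: [0.5704, -0.111, 0.2374]
orientation: [0.001, 0.996, 0.092, 0.0]
wrist_force: [-0.0, -9.6, 2.9]
finger_gap: 0.256
grasp_force: 30.0
```

Run:
```python
from h import *
plan([.570,-.1105,.232])
```

```text
t 13.05 pos [ 0.5704 -0.111   0.2374] yaw_y -79.46 toolz [ 6.0e-04 -2.3e-03 -1.0e+00] gap 23.8 F [-0.   -9.63  2.92] q [-0.24 -0.09  1.62 -0.    1.62  1.15] gf 30.0
 shift tool mm [-0.3 -0.6  5.4]
```

```bash
cat >> h.py <<'E'
AX=np.array([.5887,-.0446])
def crankstate():
    M=plan([0,0,0]); o=r.observe(); d=M[:2,:2].T@((o['position'][:2]-AX)*1000); F=M[:2,:2].T@o['wrist_force'][:2]
    psi=np.arctan2(d[1],d[0]); rad=np.hypot(*d)
    er=np.array([np.cos(psi),np.sin(psi)]); et=np.array([-er[1],er[0]])
    print('psi',round(psi,4),'rad',round(rad,1),'Ft(resist)',round(-F@et,2),'Fr',round(F@er,2)); return psi
def steps(psi,ds,rad=70):
    out=[]
    for d in ds:
        a=psi+d/2+np.pi/2; s=2*rad*np.sin(d/2); out.append([round(s*np.cos(a),1),round(s*np.sin(a),1)]); psi+=d
    print(out); return psi
E
python3 - <<'E'
from h import *
p=crankstate(); p=steps(p,[.04,.06,.08]+[.1]*5+[.06,.03]); print(p);
E
```

```text
t 13.05 pos [ 0.5704 -0.111   0.2374] yaw_y -79.46 toolz [ 6.0e-04 -2.3e-03 -1.0e+00] gap 23.8 F [-0.   -9.63  2.92] q [-0.24 -0.09  1.62 -0.    1.62  1.15] gf 30.0
 shift tool mm [-540.5 -214.1  236.8]
psi 2.0242 rad 68.9 Ft(resist) 2.56 Fr 9.28
[[np.float64(-2.5), np.float64(-1.3)], [np.float64(-3.6), np.float64(-2.1)], [np.float64(-4.6), np.float64(-3.1)], [np.float64(-5.4), np.float64(-4.4)], [np.float64(-5.0), np.float64(-4.9)], [np.float64(-4.4), np.float64(-5.4)], [np.float64(-3.9), np.float64(-5.8)], [np.float64(-3.3), np.float64(-6.2)], [np.float64(-1.7), np.float64(-3.9)], [np.float64(-0.7), np.float64(-2.0)]]
2.794192047424227
```

Request:
carry_out(
  series=[
    [[0,0,0],[-2.9,-0.4,0],15],
    [[0,0,0],[-3.6,-2.1,0],15],
    [[0,0,0],[-4.6,-3.1,0],15],
    [[0,0,0],[-5.4,-4.4,0],15],
    [[0,0,0],[-5.0,-4.9,0],15],
    [[0,0,0],[-4.4,-5.4,0],15],
    [[0,0,0],[-3.9,-5.8,0],15],
    [[0,0,0],[-3.3,-6.2,0],15],
    [[0,0,0],[-1.7,-3.9,0],15],
    [[0,0,0],[-0.7,-2.0,0],15],
  ],
)

```text
time_s: 14.05
position: [0.5303, -0.0781, 0.2374]
orientation: [-0.0, 0.996, 0.093, 0.003]
wrist_force: [22.7, 2.8, -4.6]
finger_gap: 0.252
grasp_force: 30.0
```

Run:
```python
from h import *
p=crankstate(); p=steps(2.794,[.06,.08]+[.1]*7+[.04]); print(p);
```

```text
t 14.05 pos [ 0.5303 -0.0781  0.2374] yaw_y -79.36 toolz [ 5.9e-03  8.0e-04 -1.0e+00] gap 23.4 F [22.74  2.79 -4.63] q [-0.19 -0.2   1.71  0.    1.63  1.19] gf 30.0
 shift tool mm [-508.2 -174.8  234.4]
psi 2.8062 rad 67.3 Ft(resist) 8.9 Fr -21.11
[[np.float64(-1.3), np.float64(-4.0)], [np.float64(-1.4), np.float64(-5.4)], [np.float64(-1.1), np.float64(-6.9)], [np.float64(-0.4), np.float64(-7.0)], [np.float64(0.3), np.float64(-7.0)], [np.float64(1.0), np.float64(-6.9)], [np.float64(1.7), np.float64(-6.8)], [np.float64(2.3), np.float64(-6.6)], [np.float64(3.0), np.float64(-6.3)], [np.float64(1.4), np.float64(-2.4)]]
3.674000000000001
```

```bash
sed -i 's/^AX=.*/AX=np.array([.5916,-.0443])/' h.py
python3 - <<'E'
from h import *
p=crankstate(); p=steps(p,[.06,.08]+[.1]*7+[.04]); print(p);
E
```

```text
t 14.05 pos [ 0.5303 -0.0781  0.2374] yaw_y -79.36 toolz [ 5.9e-03  8.0e-04 -1.0e+00] gap 23.4 F [22.74  2.79 -4.63] q [-0.19 -0.2   1.71  0.    1.63  1.19] gf 30.0
 shift tool mm [-508.2 -174.8  234.4]
psi 2.8231 rad 70.0 Ft(resist) 8.54 Fr -21.26
[[np.float64(-1.2), np.float64(-4.0)], [np.float64(-1.2), np.float64(-5.5)], [np.float64(-0.9), np.float64(-6.9)], [np.float64(-0.2), np.float64(-7.0)], [np.float64(0.5), np.float64(-7.0)], [np.float64(1.2), np.float64(-6.9)], [np.float64(1.9), np.float64(-6.7)], [np.float64(2.5), np.float64(-6.5)], [np.float64(3.2), np.float64(-6.2)], [np.float64(1.4), np.float64(-2.4)]]
3.7031465791256553
```

Request:
carry_out(
  series=[
    [[0,0,0],[0.5,-4.5,0],15],
    [[0,0,0],[-1.2,-5.5,0],15],
    [[0,0,0],[-0.9,-6.9,0],15],
    [[0,0,0],[-0.2,-7.0,0],15],
    [[0,0,0],[0.5,-7.0,0],15],
    [[0,0,0],[1.2,-6.9,0],15],
    [[0,0,0],[1.9,-6.7,0],15],
    [[0,0,0],[2.5,-6.5,0],15],
    [[0,0,0],[3.2,-6.2,0],15],
    [[0,0,0],[1.4,-2.4,0],15],
  ],
)

```text
time_s: 15.05
position: [0.5269, -0.0194, 0.2373]
orientation: [0.001, 0.996, 0.092, 0.001]
wrist_force: [5.9, -11.5, -0.1]
finger_gap: 0.252
grasp_force: 30.0
```

Run:
```python
from h import *
p=crankstate(); p=steps(p,[.06,.08]+[.1]*7+[.04]); print(p);
```

```text
t 15.05 pos [ 0.5269 -0.0194  0.2373] yaw_y -79.45 toolz [ 0.0021 -0.0025 -1.    ] gap 23.4 F [  5.89 -11.46  -0.08] q [-0.08 -0.22  1.72 -0.    1.63  1.3 ] gf 30.0
 shift tool mm [-514.8 -116.2  236.2]
psi -2.5897 rad 69.3 Ft(resist) 8.57 Fr -9.62
[[np.float64(2.3), np.float64(-3.5)], [np.float64(3.4), np.float64(-4.5)], [np.float64(4.7), np.float64(-5.2)], [np.float64(5.2), np.float64(-4.7)], [np.float64(5.7), np.float64(-4.1)], [np.float64(6.0), np.float64(-3.5)], [np.float64(6.4), np.float64(-2.9)], [np.float64(6.6), np.float64(-2.3)], [np.float64(6.8), np.float64(-1.6)], [np.float64(2.8), np.float64(-0.4)]]
-1.709727790286364
```

Request:
carry_out(
  series=[
    [[0,0,0],[3.0,-3.1,0],15],
    [[0,0,0],[3.4,-4.5,0],15],
    [[0,0,0],[4.7,-5.2,0],15],
    [[0,0,0],[5.2,-4.7,0],15],
    [[0,0,0],[5.7,-4.1,0],15],
    [[0,0,0],[6.0,-3.5,0],15],
    [[0,0,0],[6.4,-2.9,0],15],
    [[0,0,0],[6.6,-2.3,0],15],
    [[0,0,0],[6.8,-1.6,0],15],
    [[0,0,0],[2.8,-0.4,0],15],
  ],
)

```text
time_s: 16.05
position: [0.5699, 0.0217, 0.2373]
orientation: [0.001, 0.996, 0.092, -0.0]
wrist_force: [-5.9, -6.6, 4.4]
finger_gap: 0.25
grasp_force: 30.0
```

Run:
```python
from h import *
p=crankstate(); p=steps(p,[.03,.04]+[.06]*6+[.03,.02]); print(p); 
c=strip('scene')
```

```text
t 16.05 pos [0.5699 0.0217 0.2373] yaw_y -79.44 toolz [-8.0e-04 -1.8e-03 -1.0e+00] gap 23.3 F [-5.91 -6.57  4.36] q [-0.01 -0.12  1.64 -0.    1.62  1.38] gf 30.0
 shift tool mm [-564.   -83.5  237.8]
psi -1.7036 rad 69.5 Ft(resist) 7.67 Fr -4.4
[[np.float64(2.1), np.float64(-0.2)], [np.float64(2.8), np.float64(-0.2)], [np.float64(4.2), np.float64(-0.1)], [np.float64(4.2), np.float64(0.1)], [np.float64(4.2), np.float64(0.4)], [np.float64(4.2), np.float64(0.6)], [np.float64(4.1), np.float64(0.9)], [np.float64(4.1), np.float64(1.1)], [np.float64(2.0), np.float64(0.6)], [np.float64(1.3), np.float64(0.5)]]
-1.2235707370436977
scene 1257 ((499.3458251953125, -59.06670379638672), (257.6034240722656, 44.49873352050781), 10.942424774169922) [[0.3737, -0.0965, 0.0072], [0.6225, -0.0231, 0.0168]]
```

Request:
carry_out(
  series=[
    [[0,0,0],[2.1,0.0,0],15],
    [[0,0,0],[2.8,-0.2,0],15],
    [[0,0,0],[4.2,-0.1,0],15],
    [[0,0,0],[4.2,0.1,0],15],
    [[0,0,0],[4.2,0.4,0],15],
    [[0,0,0],[4.2,0.6,0],15],
    [[0,0,0],[2.0,0.4,0],15],
    [[0,0,0],[2.0,0.5,0],15],
    [[0,0,0],[2.0,0.6,0],15],
    [[0,0,0],[2.0,0.6,0],15],
  ],
)

```text
time_s: 17.1
position: [0.5991, 0.025, 0.2373]
orientation: [-0.0, 0.996, 0.092, -0.001]
wrist_force: [-8.0, -1.4, 4.8]
finger_gap: 0.253
grasp_force: 30.0
```

Run:
```python
from h import *
p=crankstate(); p=steps(p,[.03]*10); print(p); 
c=r.camera('scene');W=cloud(c)
d=np.hypot(W[...,0]-AX[0],W[...,1]-AX[1]); m=(d<.022)&(W[...,2]<.08)&(c['frame'].sum(-1)<200)&(W[...,2]>.013)
print('foot z',m.sum(),np.round(np.percentile(W[m][:,2],[1,5,50,99]),4) if m.any() else 0)
```

```text
t 17.1 pos [0.5991 0.025  0.2373] yaw_y -79.41 toolz [-0.0016 -0.     -1.    ] gap 23.5 F [-8.04 -1.42  4.81] q [-0.   -0.05  1.58 -0.    1.62  1.39] gf 30.0
 shift tool mm [-593.1  -85.4  238.2]
psi -1.2787 rad 69.7 Ft(resist) 7.84 Fr -2.28
[[np.float64(2.0), np.float64(0.6)], [np.float64(2.0), np.float64(0.7)], [np.float64(2.0), np.float64(0.8)], [np.float64(1.9), np.float64(0.8)], [np.float64(1.9), np.float64(0.9)], [np.float64(1.9), np.float64(0.9)], [np.float64(1.9), np.float64(1.0)], [np.float64(1.8), np.float64(1.0)], [np.float64(1.8), np.float64(1.1)], [np.float64(1.8), np.float64(1.1)]]
-0.9786634905220923
foot z 66 [0.0183 0.0214 0.0275 0.0331]
```

Request:
carry_out(
  series=[
    [[0,0,0],[2.0,0.6,0],15],
    [[0,0,0],[2.0,0.7,0],15],
    [[0,0,0],[2.0,0.8,0],15],
    [[0,0,0],[1.9,0.8,0],15],
    [[0,0,0],[1.9,0.9,0],15],
    [[0,0,0],[1.9,0.9,0],15],
    [[0,0,0],[1.9,1.0,0],15],
    [[0,0,0],[1.8,1.0,0],15],
    [[0,0,0],[1.8,1.1,0],15],
    [[0,0,0],[1.8,1.1,0],15],
  ],
)

```text
time_s: 18.15
position: [0.6194, 0.02, 0.2373]
orientation: [-0.0, 0.996, 0.092, -0.001]
wrist_force: [-8.1, 1.9, 4.4]
finger_gap: 0.252
grasp_force: 30.0
```

Run:
```python
from h import *
p=crankstate(); p=steps(p,[.03]*10); print(p);
```

```text
t 18.15 pos [0.6194 0.02   0.2373] yaw_y -79.4 toolz [-1.6e-03  4.0e-04 -1.0e+00] gap 23.4 F [-8.15  1.87  4.38] q [-0.01 -0.01  1.53  0.    1.62  1.38] gf 30.0
 shift tool mm [-612.1  -94.1  238.3]
psi -0.978 rad 70.0 Ft(resist) 8.22 Fr -1.52
[[np.float64(1.7), np.float64(1.2)], [np.float64(1.7), np.float64(1.3)], [np.float64(1.6), np.float64(1.3)], [np.float64(1.6), np.float64(1.3)], [np.float64(1.6), np.float64(1.4)], [np.float64(1.5), np.float64(1.4)], [np.float64(1.5), np.float64(1.5)], [np.float64(1.4), np.float64(1.5)], [np.float64(1.4), np.float64(1.6)], [np.float64(1.3), np.float64(1.6)]]
-0.6780150429289631
```

Request:
carry_out(
  series=[
    [[0,0,0],[1.7,1.2,0],15],
    [[0,0,0],[1.7,1.3,0],15],
    [[0,0,0],[1.6,1.3,0],15],
    [[0,0,0],[1.6,1.3,0],15],
    [[0,0,0],[1.6,1.4,0],15],
    [[0,0,0],[1.5,1.4,0],15],
    [[0,0,0],[1.5,1.5,0],15],
    [[0,0,0],[1.4,1.5,0],15],
    [[0,0,0],[1.4,1.6,0],15],
    [[0,0,0],[1.3,1.6,0],15],
  ],
)

```text
time_s: 19.15
position: [0.6371, 0.0092, 0.2373]
orientation: [-0.001, 0.996, 0.092, -0.001]
wrist_force: [-8.1, 4.1, 4.0]
finger_gap: 0.255
grasp_force: 30.0
```

Run:
```python
from h import *
p=crankstate(); p=steps(p,[.025]*10); print(p); 
c=r.camera('scene');W=cloud(c)
d=np.hypot(W[...,0]-AX[0],W[...,1]-AX[1]); m=(d<.022)&(W[...,2]<.08)&(c['frame'].sum(-1)<200)&(W[...,2]>.013)
print('foot z',m.sum(),np.round(np.percentile(W[m][:,2],[1,5,50,99]),4) if m.any() else 0)
```

```text
t 19.15 pos [0.6371 0.0092 0.2373] yaw_y -79.39 toolz [-0.0014  0.001  -1.    ] gap 23.7 F [-8.14  4.14  4.02] q [-0.03  0.03  1.49  0.    1.62  1.36] gf 30.0
 shift tool mm [-627.6 -107.9  238.2]
psi -0.6812 rad 70.2 Ft(resist) 8.89 Fr -2.11
[[np.float64(1.1), np.float64(1.4)], [np.float64(1.1), np.float64(1.4)], [np.float64(1.0), np.float64(1.4)], [np.float64(1.0), np.float64(1.5)], [np.float64(0.9), np.float64(1.5)], [np.float64(0.9), np.float64(1.5)], [np.float64(0.9), np.float64(1.5)], [np.float64(0.8), np.float64(1.5)], [np.float64(0.8), np.float64(1.6)], [np.float64(0.8), np.float64(1.6)]]
-0.4312371342047632
foot z 62 [0.0156 0.0173 0.0242 0.0314]
```

Request:
carry_out(
  series=[
    [[0,0,0],[1.1,1.4,0],15],
    [[0,0,0],[1.1,1.4,0],15],
    [[0,0,0],[1.0,1.4,0],15],
    [[0,0,0],[1.0,1.5,0],15],
    [[0,0,0],[0.9,1.5,0],15],
    [[0,0,0],[0.9,1.5,0],15],
    [[0,0,0],[0.9,1.5,0],15],
    [[0,0,0],[0.8,1.5,0],15],
    [[0,0,0],[0.8,1.6,0],15],
    [[0,0,0],[0.8,1.6,0],15],
  ],
)

```text
time_s: 20.2
position: [0.649, -0.0035, 0.2373]
orientation: [-0.001, 0.996, 0.093, -0.001]
wrist_force: [-5.9, 5.0, 4.0]
finger_gap: 0.252
grasp_force: 30.0
```

Run:
```python
from h import *
p=crankstate(); p=steps(p,[.02]*10); print(p);
```

```text
t 20.2 pos [ 0.649  -0.0035  0.2373] yaw_y -79.37 toolz [-0.0011  0.0014 -1.    ] gap 23.4 F [-5.92  5.    3.99] q [-0.05  0.06  1.47  0.    1.62  1.34] gf 30.0
 shift tool mm [-637.1 -122.7  238.1]
psi -0.4325 rad 70.5 Ft(resist) 7.51 Fr -1.93
[[np.float64(0.6), np.float64(1.3)], [np.float64(0.5), np.float64(1.3)], [np.float64(0.5), np.float64(1.3)], [np.float64(0.5), np.float64(1.3)], [np.float64(0.5), np.float64(1.3)], [np.float64(0.4), np.float64(1.3)], [np.float64(0.4), np.float64(1.3)], [np.float64(0.4), np.float64(1.3)], [np.float64(0.4), np.float64(1.4)], [np.float64(0.3), np.float64(1.4)]]
-0.2325431031860201
```

Request:
carry_out(
  series=[
    [[0,0,0],[0.6,1.3,0],15],
    [[0,0,0],[0.5,1.3,0],15],
    [[0,0,0],[0.5,1.3,0],15],
    [[0,0,0],[0.5,1.3,0],15],
    [[0,0,0],[0.5,1.3,0],15],
    [[0,0,0],[0.4,1.3,0],15],
    [[0,0,0],[0.4,1.3,0],15],
    [[0,0,0],[0.4,1.3,0],15],
    [[0,0,0],[0.4,1.4,0],15],
    [[0,0,0],[0.3,1.4,0],15],
  ],
)

```text
time_s: 21.2
position: [0.656, -0.0154, 0.2373]
orientation: [-0.001, 0.996, 0.093, -0.0]
wrist_force: [-4.2, 6.7, 2.8]
finger_gap: 0.252
grasp_force: 30.0
```

Run:
```python
from h import *
p=crankstate(); p=steps(p,[.02]*10); print(p); 
c=r.camera('scene');W=cloud(c)
d=np.hypot(W[...,0]-AX[0],W[...,1]-AX[1]); m=(d<.022)&(W[...,2]<.08)&(c['frame'].sum(-1)<200)&(W[...,2]>.010)
print('foot z',m.sum(),np.round(np.percentile(W[m][:,2],[1,5,50,99]),4) if m.any() else 0)
```

```text
t 21.2 pos [ 0.656  -0.0154  0.2373] yaw_y -79.37 toolz [-7.0e-04  1.7e-03 -1.0e+00] gap 23.5 F [-4.17  6.74  2.78] q [-0.06  0.07  1.45  0.    1.62  1.32] gf 30.0
 shift tool mm [-641.8 -135.8  237.8]
psi -0.2358 rad 70.6 Ft(resist) 7.86 Fr -1.05
[[np.float64(0.3), np.float64(1.4)], [np.float64(0.3), np.float64(1.4)], [np.float64(0.3), np.float64(1.4)], [np.float64(0.2), np.float64(1.4)], [np.float64(0.2), np.float64(1.4)], [np.float64(0.2), np.float64(1.4)], [np.float64(0.1), np.float64(1.4)], [np.float64(0.1), np.float64(1.4)], [np.float64(0.1), np.float64(1.4)], [np.float64(0.1), np.float64(1.4)]]
-0.03577851844417075
foot z 63 [0.0122 0.0169 0.0229 0.03  ]
```

Request:
carry_out(
  series=[
    [[0,0,0],[0.3,1.4,0],15],
    [[0,0,0],[0.3,1.4,0],15],
    [[0,0,0],[0.3,1.4,0],15],
    [[0,0,0],[0.2,1.4,0],15],
    [[0,0,0],[0.2,1.4,0],15],
    [[0,0,0],[0.2,1.4,0],15],
    [[0,0,0],[0.1,1.4,0],15],
    [[0,0,0],[0.1,1.4,0],15],
    [[0,0,0],[0.1,1.4,0],15],
    [[0,0,0],[0.1,1.4,0],15],
  ],
)

```text
time_s: 22.25
position: [0.6606, -0.0287, 0.2373]
orientation: [-0.001, 0.996, 0.093, -0.0]
wrist_force: [-4.0, 7.7, 4.2]
finger_gap: 0.252
grasp_force: 30.0
```

Run:
```python
from h import *
p=crankstate(); p=steps(p,[.02]*10); print(p);
```

```text
t 22.25 pos [ 0.6606 -0.0287  0.2373] yaw_y -79.36 toolz [-4.0e-04  1.9e-03 -1.0e+00] gap 23.5 F [-3.97  7.74  4.17] q [-0.08  0.08  1.44  0.    1.62  1.3 ] gf 30.0
 shift tool mm [-643.9 -149.7  237.7]
psi -0.0363 rad 70.7 Ft(resist) 8.42 Fr -2.17
[[np.float64(0.0), np.float64(1.4)], [np.float64(0.0), np.float64(1.4)], [np.float64(-0.0), np.float64(1.4)], [np.float64(-0.0), np.float64(1.4)], [np.float64(-0.1), np.float64(1.4)], [np.float64(-0.1), np.float64(1.4)], [np.float64(-0.1), np.float64(1.4)], [np.float64(-0.2), np.float64(1.4)], [np.float64(-0.2), np.float64(1.4)], [np.float64(-0.2), np.float64(1.4)]]
0.16369854255161925
```

Request:
carry_out(
  series=[
    [[0,0,0],[0,1.4,0],15],
    [[0,0,0],[0,1.4,0],15],
    [[0,0,0],[0,1.4,0],15],
    [[0,0,0],[-0.1,1.4,0],15],
    [[0,0,0],[-0.1,1.4,0],15],
    [[0,0,0],[-0.1,1.4,0],15],
    [[0,0,0],[-0.1,1.4,0],15],
    [[0,0,0],[-0.2,1.4,0],15],
    [[0,0,0],[-0.2,1.4,0],15],
    [[0,0,0],[-0.2,1.4,0],15],
  ],
)

```text
time_s: 23.25
position: [0.6624, -0.0425, 0.2374]
orientation: [-0.001, 0.996, 0.093, 0.0]
wrist_force: [-2.3, 9.4, 3.5]
finger_gap: 0.251
grasp_force: 30.0
```

Run:
```python
from h import *
p=crankstate(); p=steps(p,[.02]*10); print(p);
```

```text
t 23.25 pos [ 0.6624 -0.0425  0.2374] yaw_y -79.35 toolz [ 1.0e-04  2.3e-03 -1.0e+00] gap 23.3 F [-2.32  9.37  3.49] q [-0.1   0.09  1.44  0.    1.62  1.28] gf 30.0
 shift tool mm [-643.2 -163.6  237.4]
psi 0.1599 rad 70.8 Ft(resist) 9.43 Fr -2.08
[[np.float64(-0.2), np.float64(1.4)], [np.float64(-0.3), np.float64(1.4)], [np.float64(-0.3), np.float64(1.4)], [np.float64(-0.3), np.float64(1.4)], [np.float64(-0.3), np.float64(1.4)], [np.float64(-0.4), np.float64(1.3)], [np.float64(-0.4), np.float64(1.3)], [np.float64(-0.4), np.float64(1.3)], [np.float64(-0.5), np.float64(1.3)], [np.float64(-0.5), np.float64(1.3)]]
0.359930984803116
```

Request:
carry_out(
  series=[
    [[0,0,0],[-0.2,1.4,0],15],
    [[0,0,0],[-0.3,1.4,0],15],
    [[0,0,0],[-0.3,1.4,0],15],
    [[0,0,0],[-0.3,1.4,0],15],
    [[0,0,0],[-0.3,1.4,0],15],
  ],
)

```text
time_s: 23.75
position: [0.6623, -0.0495, 0.2373]
orientation: [-0.001, 0.996, 0.093, 0.0]
wrist_force: [-2.5, 10.8, 3.1]
finger_gap: 0.25
grasp_force: 30.0
```

Run:
```python
from h import *
p=crankstate(); p=steps(p,[.02]*5); print(p);
```

```text
t 23.75 pos [ 0.6623 -0.0495  0.2373] yaw_y -79.34 toolz [ 0.      0.0025 -1.    ] gap 23.2 F [-2.48 10.84  3.12] q [-0.11  0.09  1.43  0.    1.62  1.27] gf 30.0
 shift tool mm [-641.8 -170.5  237.4]
psi 0.2588 rad 70.9 Ft(resist) 10.63 Fr -3.26
[[np.float64(-0.4), np.float64(1.3)], [np.float64(-0.4), np.float64(1.3)], [np.float64(-0.4), np.float64(1.3)], [np.float64(-0.5), np.float64(1.3)], [np.float64(-0.5), np.float64(1.3)]]
0.3587779957063067
```

Request:
carry_out(
  series=[
    [[0,0,0],[-0.5,1.3,0],15],
    [[0,0,0],[-0.4,1.3,0],15],
    [[0,0,0],[-0.4,1.3,0],15],
    [[0,0,0],[-0.5,1.3,0],15],
    [[0,0,0],[-0.5,1.3,0],15],
  ],
)

```text
time_s: 24.25
position: [0.6614, -0.0562, 0.2374]
orientation: [-0.001, 0.996, 0.093, 0.0]
wrist_force: [0.2, 11.5, 2.4]
finger_gap: 0.253
grasp_force: 30.0
```

Run:
```python
from h import *
p=crankstate(); p=steps(p,[.02]*5); print(p);
```

```text
t 24.25 pos [ 0.6614 -0.0562  0.2374] yaw_y -79.34 toolz [ 7.0e-04  2.6e-03 -1.0e+00] gap 23.5 F [ 0.21 11.47  2.37] q [-0.12  0.09  1.44  0.    1.62  1.26] gf 30.0
 shift tool mm [-639.9 -177.   237.1]
psi 0.3545 rad 70.8 Ft(resist) 11.34 Fr -1.71
[[np.float64(-0.5), np.float64(1.3)], [np.float64(-0.5), np.float64(1.3)], [np.float64(-0.6), np.float64(1.3)], [np.float64(-0.6), np.float64(1.3)], [np.float64(-0.6), np.float64(1.3)]]
0.4544619132246187
```

Request:
carry_out(
  series=[
    [[0,0,0],[-0.5,1.3,0],15],
    [[0,0,0],[-0.5,1.3,0],15],
    [[0,0,0],[-0.6,1.3,0],15],
    [[0,0,0],[-0.6,1.3,0],15],
    [[0,0,0],[-0.6,1.3,0],15],
  ],
)

```text
time_s: 24.75
position: [0.66, -0.063, 0.2374]
orientation: [-0.001, 0.996, 0.093, 0.001]
wrist_force: [1.7, 11.5, 2.4]
finger_gap: 0.25
grasp_force: 30.0
```

Run:
```python
from h import *
p=crankstate(); p=steps(p,[.02]*5); print(p);
```

```text
t 24.75 pos [ 0.66   -0.063   0.2374] yaw_y -79.33 toolz [ 9.0e-04  2.8e-03 -1.0e+00] gap 23.3 F [ 1.74 11.46  2.4 ] q [-0.13  0.08  1.44  0.    1.62  1.25] gf 30.0
 shift tool mm [-637.3 -183.4  237. ]
psi 0.4526 rad 70.9 Ft(resist) 11.51 Fr -1.33
[[np.float64(-0.6), np.float64(1.3)], [np.float64(-0.6), np.float64(1.2)], [np.float64(-0.7), np.float64(1.2)], [np.float64(-0.7), np.float64(1.2)], [np.float64(-0.7), np.float64(1.2)]]
0.5525525052187826
```

Request:
carry_out(
  series=[
    [[0,0,0],[-0.6,1.3,0],15],
    [[0,0,0],[-0.6,1.2,0],15],
    [[0,0,0],[-0.7,1.2,0],15],
  ],
)

```text
time_s: 25.05
position: [0.6588, -0.0669, 0.2374]
orientation: [-0.001, 0.996, 0.093, 0.001]
wrist_force: [2.4, 12.2, 4.0]
finger_gap: 0.253
grasp_force: 30.0
```

Run:
```python
from h import *
p=crankstate()
```

```text
t 25.05 pos [ 0.6588 -0.0669  0.2374] yaw_y -79.33 toolz [ 0.001   0.0029 -1.    ] gap 23.6 F [ 2.42 12.2   4.03] q [-0.14  0.08  1.44  0.    1.62  1.24] gf 30.0
 shift tool mm [-635.4 -187.1  236.9]
psi 0.5103 rad 70.9 Ft(resist) 12.34 Fr -1.59
```

Request:
carry_out(
  series=[
    [[0,0,0],[-0.7,1.2,0],15],
    [[0,0,0],[-0.7,1.2,0],15],
  ],
)

```text
time_s: 25.25
position: [0.6579, -0.0695, 0.2374]
orientation: [-0.001, 0.996, 0.093, 0.001]
wrist_force: [1.8, 11.9, 2.9]
finger_gap: 0.253
grasp_force: 30.0
```

Run:
```python
from h import *
p=crankstate(); p=steps(p,[.02]*5); print(p);
```

```text
t 25.25 pos [ 0.6579 -0.0695  0.2374] yaw_y -79.33 toolz [ 0.0011  0.003  -1.    ] gap 23.5 F [ 1.82 11.87  2.86] q [-0.15  0.08  1.44  0.    1.62  1.24] gf 30.0
 shift tool mm [-634.1 -189.4  236.9]
psi 0.5487 rad 70.9 Ft(resist) 11.74 Fr -2.51
[[np.float64(-0.7), np.float64(1.2)], [np.float64(-0.8), np.float64(1.2)], [np.float64(-0.8), np.float64(1.2)], [np.float64(-0.8), np.float64(1.1)], [np.float64(-0.8), np.float64(1.1)]]
0.6487233602483241
```

Request:
carry_out(
  series=[
    [[0,0,0],[-0.7,1.2,0],15],
    [[0,0,0],[-0.8,1.2,0],15],
  ],
)

```text
time_s: 25.45
position: [0.6569, -0.072, 0.2374]
orientation: [-0.001, 0.996, 0.093, 0.001]
wrist_force: [3.1, 13.1, 3.0]
finger_gap: 0.251
grasp_force: 30.0
```

Run:
```python
from h import *
p=crankstate()
```

```text
t 25.45 pos [ 0.6569 -0.072   0.2374] yaw_y -79.33 toolz [ 0.0011  0.0031 -1.    ] gap 23.3 F [ 3.11 13.11  2.98] q [-0.15  0.08  1.44  0.    1.62  1.24] gf 30.0
 shift tool mm [-632.6 -191.8  236.9]
psi 0.588 rad 70.9 Ft(resist) 13.28 Fr -2.26
```

Request:
carry_out(
  series=[
    [[0,0,0],[-0.8,1.2,0],15],
    [[0,0,0],[-0.8,1.1,0],15],
  ],
)

```text
time_s: 25.65
position: [0.6558, -0.0746, 0.2374]
orientation: [-0.002, 0.996, 0.093, 0.001]
wrist_force: [2.8, 12.9, 2.4]
finger_gap: 0.252
grasp_force: 30.0
```

Run:
```python
from h import *
p=crankstate(); p=steps(p,[.02]*5); print(p);
```

```text
t 25.65 pos [ 0.6558 -0.0746  0.2374] yaw_y -79.33 toolz [ 0.0011  0.0032 -1.    ] gap 23.5 F [ 2.81 12.89  2.41] q [-0.15  0.08  1.44  0.    1.62  1.23] gf 30.0
 shift tool mm [-631.  -194.   236.9]
psi 0.6269 rad 70.9 Ft(resist) 12.86 Fr -2.95
[[np.float64(-0.8), np.float64(1.1)], [np.float64(-0.9), np.float64(1.1)], [np.float64(-0.9), np.float64(1.1)], [np.float64(-0.9), np.float64(1.1)], [np.float64(-0.9), np.float64(1.1)]]
0.7269102408759067
```

Request:
carry_out(
  series=[
    [[0,0,0],[-0.8,1.1,0],15],
    [[0,0,0],[0,0,0],15],
    [[0,0,0],[0,0,0],15],
    [[0,0,0],[0,0,0],15],
    [[0,0,0],[0,0,0],35],
    [[0,0,0],[0,0,0],60],
    [[0,0,0],[0,0,0],60],
    [[0,0,0],[0,0,0],60],
  ],
)

```text
time_s: 26.45
position: [0.6547, -0.0778, 0.2369]
orientation: [0.0, 0.996, 0.092, -0.0]
wrist_force: [-0.5, 0.5, -0.3]
finger_gap: 0.546
grasp_force: 0.0
```

Run:
```python
from h import *
p=crankstate()
```

```text
t 26.45 pos [ 0.6547 -0.0778  0.2369] yaw_y -79.42 toolz [-2.e-04 -1.e-04 -1.e+00] gap 50.8 F [-0.54  0.46 -0.34] q [-0.16  0.08  1.45 -0.    1.62  1.23] gf 0.0
 shift tool mm [-629.3 -196.6  237. ]
psi 0.672 rad 71.4 Ft(resist) 0.15 Fr -0.69
```

Request:
carry_out(
  series=[
    [[0,0,0],[0,0,-15],60],
    [[0,0,0],[0,0,-30],60],
    [[0,0,0],[0,0,-40],60],
    [[0,0,0],[0,0,-20],60],
    [[0,0,0],[0,0,0],60],
    [[0,0,0],[0,0,0],60],
  ],
)

```text
time_s: 27.05
position: [0.6548, -0.0777, 0.3425]
orientation: [0.0, 0.996, 0.092, 0.0]
wrist_force: [0.4, -0.4, -0.3]
finger_gap: 0.648
grasp_force: 0.0
```

Run:
```python
from h import *
plan([0,0,0])
strip('top');c=strip('scene'); cv2.imwrite('pics/fin.png',cv2.resize(c['frame'][120:340,220:480,::-1],None,fx=2.5,fy=2.5))
w=r.camera('wrist');W=cloud(w);H=hsv(w);h,s=H[...,0],H[...,1].astype(int)
k=(h>8)&(h<18)&(s>180)&(W[...,2]>.275)&(W[...,2]<.295);P=W[k];print('knob',len(P),cv2.minEnclosingCircle(P[:,:2].astype(np.float32)*1000) if len(P) else 0)
```

```text
t 27.05 pos [ 0.6548 -0.0777  0.3425] yaw_y -79.42 toolz [ 7.e-04 -1.e-04 -1.e+00] gap 60.3 F [ 0.36 -0.43 -0.31] q [-0.16  0.08  1.28 -0.    1.79  1.23] gf 0.0
 shift tool mm [-629.6 -196.7  342. ]
top 304 ((547.0296630859375, -48.5035400390625), (133.79681396484375, 27.09464454650879), 10.20199203491211) [[0.4839, -0.0641, 0.0075], [0.6083, -0.0261, 0.0164]]
scene 1232 ((499.28192138671875, -58.94903564453125), (257.6379089355469, 44.939491271972656), 10.330439567565918) [[0.3736, -0.0959, 0.0069], [0.6217, -0.0236, 0.0166]]
knob 404 ((654.6320190429688, -75.9438705444336), 11.062077522277832)
```

View pics/fin.png

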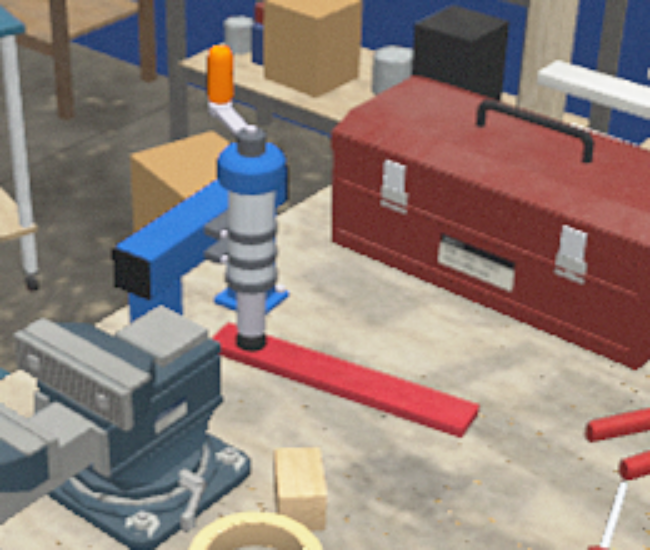

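The foot at (250,340) stands squarely on the strip, which is flat and unmoved. The knob is free and the gripper is clear, so I'm handing in.

```bash
python3 -c "
from bench import r
print(r.sign_off())"
```

```text
the job is handed in; nothing more can be done
None
```

I handed the job in at about 27 s of the 72 s; the hand-in call gave no verdict. The strip lies flat under the foot to within about 2 mm, and I wound the crank to about 5 N of extra load (about 13 N against an 8.1 N free average, readings scattering by about 0.6 N), then let go with the gripper clear. The robot was never near the offcut, tape roll or jar; in one early descent the fingertips pressed the bench at 36 N, under the 40 N limit.

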